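# Pack the sample carrier beside the colony counter

## Task

Pack the four closed samples upright into the blue carrier: the large capped jar in the larger of its two square-walled pockets, the small capped jar in the smaller pocket, and the two lidded dishes of red agar stacked in the low-rimmed bay, the large dish flat on the bay floor and the small one centred on top of it. The jar without a cap, the empty dish without a lid, the tally counter and the bench timer are not part of the set: leave them where they are. Never tip a sample over.

Things in the scene. Friction and masses are not known exactly. Their poses are not given: they have to be found in the camera images.
- carrier: blue open tray 150 x 194 mm, fixed, any yaw. Origin: centre of underside. Floor 5 mm above the bench, walls 4 mm thick. Towards -y one bay, inside 142 (x) by 110 (y) mm, centre (0, -38) mm, rim 14 mm above the bench. Towards +y two pockets with walls 24 mm above the bench: the larger 80 (x) by 72 (y) mm inside, centre (-31, 57) mm; the smaller 58 by 72 mm, centre (42, 57) mm
- large_jar: round amber glass jar with a black screw cap, diameter 56 mm all the way, 65 mm high with its cap (cap 18 mm), about 160 g. Origin: centre of its underside, z up along its axis.
- small_jar: round amber glass jar with a black screw cap, diameter 34 mm, 50 mm high with its cap (cap 18 mm), about 60 g. Origin: centre of its underside, z up along its axis.
- large_dish: round closed dish with a clear flat lid over red agar, diameter 58 mm, 18 mm high, about 35 g. Origin: centre of its underside, z up along its axis.
- small_dish: round closed dish with a clear flat lid over red agar, diameter 40 mm, 16 mm high, about 18 g. Origin: centre of its underside, z up along its axis.
- open_jar: look-alike, to be left alone: amber glass jar without a cap, hollow, diameter 56 mm, 56 mm high with a narrower neck. Origin: centre of its underside, z up along its axis.
- open_dish: look-alike, to be left alone: empty clear dish without a lid or agar, hollow, diameter 58 mm, 14 mm high. Origin: centre of its underside, z up along its axis.
- tally: bystander: round steel hand tally counter, diameter 44 mm with a lug to 34 mm from its centre on +x, 26 mm high. Origin: centre of its underside
- timer: bystander: flat white square bench timer with a grey display and three buttons, 64 x 64 mm, 20 mm high. Origin: centre of its underside. (Elsewhere, out of the way: a colony counter with a 255 mm post more than 0.45 m to the left, and a wash bottle 180 mm high at the far right)
Not all that is in view belongs to the job. What is shaped like the small_jar but pink is not meant. Leave any turquoise look-alike of the small_dish alone.

How it is judged:
At the end, for the whole second after the job is handed in: Each jar stands on the floor of its own pocket (anywhere inside it), large dish flat on the bay floor inside the rim, small dish on the large one, centres within 12 mm; all within 0.1 rad of upright, released, at rest (x of large_jar in the frame of carrier between -0.051 and -0.011 m and y of large_jar in the frame of carrier between 0.037 and 0.077 m and z of large_jar in the frame of carrier between 0.002 and 0.01 m and x of small_jar in the frame of carrier between 0.022 and 0.062 m and y of small_jar in the frame of carrier between 0.032 and 0.082 m and z of small_jar in the frame of carrier between 0.002 and 0.01 m and x of large_dish in the frame of carrier between -0.046 and 0.046 m and y of large_dish in the frame of carrier between -0.068 and -0.008 m and z of large_dish in the frame of carrier between 0.002 and 0.01 m and horizontal distance between small_dish and large_dish below 0.012 m and z of small_dish in the frame of carrier between 0.02 and 0.028 m and angle between each of large_jar, small_jar, large_dish, small_dish's own z axis and vertical below 0.1 rad and linear speed of each of large_jar, small_jar, large_dish, small_dish below 0.02 m/s); the robot touches nothing.
It fails at once if the open jar is moved more than 25 mm (distance of open_jar from where it was at the start of the episode above 0.025 m).
It fails at once if the open dish is moved more than 25 mm (distance of open_dish from where it was at the start of the episode above 0.025 m).
It fails at once if the tally counter is moved more than 25 mm (distance of tally from where it was at the start of the episode above 0.025 m).
It fails at once if the bench timer is moved more than 25 mm (distance of timer from where it was at the start of the episode above 0.025 m).
It fails at once if a sample is tipped by more than 0.7 rad (angle between any of large_jar, small_jar, large_dish, small_dish's own z axis and vertical above 0.7 rad).
It also fails if it takes over 106 s, if anything falls off the work surface, if the arm or the gripper's body presses on something with over 40 N, if the wrist force passes 120 N, or if a joint passes its speed limit or range.

## Robot

A 6-joint arm with a two-finger parallel gripper is mounted at the origin on the work surface. World frame = base frame: x ahead of the robot, y to its left, z up, the work surface at z = 0. Lengths are in m, angles in rad, forces in N, time in s.
With the tool pointing down it reaches from about 0.425 to 0.95 m from the base axis. Payload 14.7 kg.
Tool frame: the origin (TCP) lies at the very end of the fingers, on their centre line; the grasp point (between the pads) lies 19 mm behind it; z points along the fingers, y is the line along which they close (so a half turn about z gives the same grasp; the last joint's range is limited). The gripper opens to 85 mm and grips with 20 to 120 N. Pads are 22 mm wide; open, the fingers measure 114 mm over their backs; the gripper's body (76 mm by 85 mm) begins 54 mm behind the grasp point. The pads swing forward as they close: fully open they stand 13 mm farther back than shut.
Start: joints at [1.1, 0.48, 1.596, -0, 1.065, -0.047], TCP at [0.267, 0.593, 0.231] pointing down, gripper open.
Joint ranges: [-2.75, 2.75], [-0.82, 2.05], [0.23, 2.67], [-1.56, 4.7], [0.09, 2.69], [-2.92, 2.92]. Speed limits (rad/s): [1.89, 1.89, 2.39, 3.01, 3.01, 3.01].

## Interface

Orientations are given as a 3x3 rotation matrix whose columns are the frame's x, y, z axes.
In Python, from station import env gives the robot as it stands. The module is installed in compiled form; this text tells all that it offers.
- The arm moves only by the tool servo_tool, never from a script. Its argument "rows" is a list of rows, each a list of 7 numbers: the shift along the tool's x, y, z in mm, then the turn, a rotation vector about the tool's x, y, z in rad, then the closure in counts, from 0 (fully open) to 255 (shut). A call has 1 to 12 rows; each row is the pose to reach, as a shift and turn from the pose commanded when the call began, along the tool's axes at that moment; what a row does not reach only later rows make up. A row lasts 1/10 s, in which the tool goes at most 50 mm and 8.59 degrees, less where a joint would pass 70% of its speed; a pose out of reach is approached as far as the arm can. A call with a gripper value outside its range is refused whole. The fingers move at their own pace and stop on an object; "squeeze" is the grip in N (left out, the last holds). Time passes only in rows, so rows that repeat a pose let the fingers close. It gives the time, the measured TCP pose, the force, the opening and the grip force at its end, in the units of the state.
- env.read_state(): the state, without advancing time (a new reading comes with each control period).
- env.snapshot(name): name is "scene" or "top" or "wrist"; returns a dict with "pixels" (384x512x3 uint8, red, green, blue), "range_z" (384x512 float32, m along the optical axis (not along the pixel's ray), 0 where there is no reading), "vertical_fov" (degrees; the focal length in pixels is half the picture's height over the tangent of half this angle, whatever the lens; pixels are square), "cx", "cy" (the principal point, pixels), "pose" (4x4, takes a point from camera to world coordinates). Camera axes: x right, y down, z forward; pixel columns grow to the right and rows downward; lengths in m; the calibration is good to about 2 mm. A picture is of the moment at which its call begins.
- env.close_job(): hands the job in; it is judged then, once.
The state is a dict: "t": time; "joint_pos": joint angles; "qvel": joint speeds; "joint_torque": joint torques, N m; "position": TCP position; "eef_rot": TCP orientation; "contact_force": force on the tool from outside, world axes, zero at the start; "ft_torque": the same for the moment, N m; "opening": opening from 0.0 (shut) to 1.0 (fully open); "finger_force": force on a finger pad.
Only numpy, scipy, OpenCV 4.12 (cv2) and the standard library are available. Lean on these libraries where they do the work, as an engineer would, in place of code of your own. Each camera call takes 0.05 s, during which the arm holds its last target. There are 200 camera calls.

## Working session

There is one attempt and no reset: what is moved stays moved. The work goes in short steps, Python scripts to look and compute and a tool call to move; the robot and the scene stay as the last step left them, time stands still between calls to the robot, and variables do not carry over. Pictures are saved under pics/ and viewed, at most 14 in all, crops included, and the job is handed in when it is done.

Besides the shell and the picture viewer there is one more tool, called after "Emit:" as name(argument=value, ...), one argument or row to a line, values as JSON. servo_tool: Moves the arm, as the interface text tells. Its arguments: {"type":"object","properties":{"rows":{"type":"array","items":{"type":"array","items":{"type":"number"}}},"squeeze":{"type":"number"}},"required":["rows"]}

```bash
mkdir -p pics
python3 - <<'E'
from station import env
import cv2,numpy as np
s=env.read_state(); print({k:np.round(v,3).tolist() for k,v in s.items()})
for n in("top","scene"):
    d=env.snapshot(n); cv2.imwrite(f"pics/{n}0.png",cv2.resize(d["pixels"][:,:,::-1],(768,576))); np.savez(f"{n}0.npz",**d)
    print(n,d["vertical_fov"],d["cx"],d["cy"],np.round(d["pose"],3).tolist())
E
```

```text
{'t': 0.0, 'joint_pos': [1.1, 0.481, 1.597, -0.0, 1.065, -0.047], 'qvel': [-0.003, 0.001, 0.002, 0.001, 0.001, 0.0], 'joint_torque': [0.003, -95.063, -43.019, 0.0, 0.012, -0.0], 'position': [0.267, 0.592, 0.231], 'eef_rot': [[-0.912, 0.411, -0.001], [0.411, 0.912, -0.001], [0.0, -0.001, -1.0]], 'contact_force': [-0.022, -0.76, -0.371], 'ft_torque': [0.03, 0.02, -0.007], 'finger_force': 0.0, 'opening': 1.002}
top 54.176310962700725 245.60411173898217 190.8998178176955 [[0.015, -0.991, 0.133, 0.404], [-1.0, -0.014, 0.007, -0.075], [-0.005, -0.133, -0.991, 0.868], [0.0, 0.0, 0.0, 1.0]]
scene 47.02514785814549 256.41568743771796 186.78257012428213 [[-0.598, 0.621, -0.507, 1.138], [0.802, 0.45, -0.393, 0.396], [-0.016, -0.642, -0.767, 0.957], [0.0, 0.0, 0.0, 1.0]]
```

View pics/top0.png

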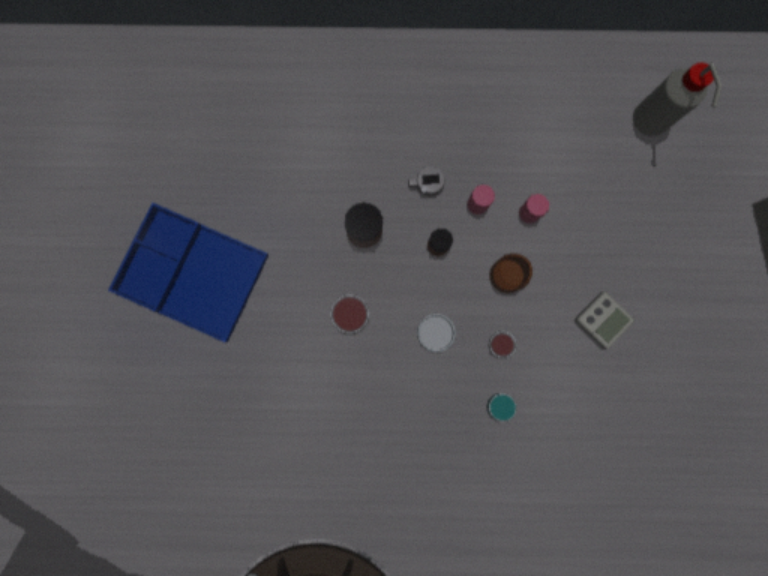

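View pics/scene0.png

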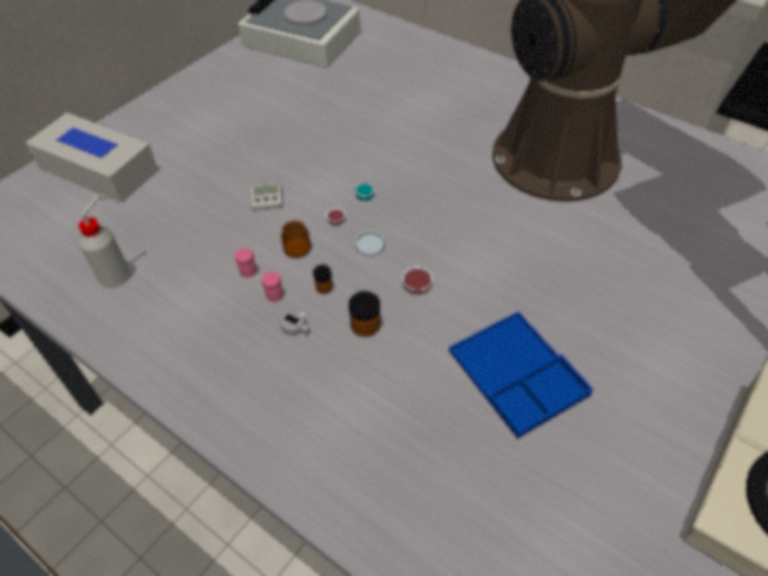

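Top view (768×576 pixels): the capped jars are at (364,225), large, and (440,241), small. The red-agar dishes are at (350,314), large, and (502,345), small. The carrier is at about (190,272), with its pockets on the left.

Things that could be mistaken for them:
- **Large jar:** open jar (511,272).
- **Small jar:** pink look-alikes (482,198) and (536,208).
- **Large dish:** empty dish (436,333).
- **Small dish:** turquoise look-alike (503,407).

The tally (430,181) and timer (605,320) are bystanders. I choose the black-capped jars and the red dishes.

```bash
cat > h.py <<'E'
import numpy as np,cv2
from scipy.spatial.transform import Rotation as Ro
def f(d): return 192/np.tan(np.radians(float(d["vertical_fov"]))/2)
def pts(d):
    z=d["range_z"]; v,u=np.mgrid[:384,:512]
    P=np.stack([(u-d["cx"])*z/f(d),(v-d["cy"])*z/f(d),z],-1)
    return P@d["pose"][:3,:3].T+d["pose"][:3,3]
def ray(d,uv,h):
    r=d["pose"][:3,:3]@np.array([(uv[0]-d["cx"])/f(d),(uv[1]-d["cy"])/f(d),1]); o=d["pose"][:3,3]
    return (o+r*(h-o[2])/r[2])[:2]
def masks(d):
    h=cv2.cvtColor(d["pixels"],cv2.COLOR_RGB2HSV); H,S,V=[h[...,i].astype(int) for i in range(3)]
    return dict(blue=(H>100)&(H<130)&(S>150),red=((H<8)|(H>172))&(S>70)&(S<180),black=V<62)
def delta(s,p,ang):
    """tool-frame shift mm, turn about tool z so that tool y lies along world angle ang (mod pi)"""
    R=np.array(s["eef_rot"]); y=np.array([np.cos(ang),np.sin(ang),0]); 
    if y@R[:,1]<0:y=-y
    z=np.array([0,0,-1.]); T=np.stack([np.cross(y,z),y,z],1)
    return np.round(R.T@(np.array(p)-s["position"])*1000,1),np.round(Ro.from_matrix(R.T@T).as_rotvec(),3)
E
python3 - <<'E'
from h import *
for n in("top","scene"):
    d=dict(np.load(n+"0.npz")); P=pts(d); M=masks(d)
    for c in("red","black"):
        k,L,st,ce=cv2.connectedComponentsWithStats(M[c].astype(np.uint8))
        for i in range(1,k):
            if 15<st[i,4]<1500:
                m=L==i; q=P[m]; zt=np.percentile(q[:,2],90); 
                if not(.2<q[:,0].mean()<.8 and zt<.1): continue
                t=q[q[:,2]>zt-.006]
                # pixel circle of the top part
                mm=m&(P[...,2]>zt-.006); uv=np.argwhere(mm)[:,::-1].astype(np.float32)
                mid=(uv.min(0)+uv.max(0))/2
                print(n,c,st[i].tolist(),"ztop %.3f"%zt,"ptmean",t[:,:2].mean(0).round(4),"raymid",ray(d,mid,zt).round(4),"ext",np.ptp(t[:,:2],0).round(3))
    k,L,st,ce=cv2.connectedComponentsWithStats(M["blue"].astype(np.uint8))
    m=L==[i for i in range(1,k) if P[L==i][:,1].mean()>.1 and st[i,4]>1500][0]
    q=P[m]; r=cv2.minAreaRect((q[:,:2]*1000).astype(np.float32)); hi=q[q[:,2]>.0195]; print(n,"carrier",np.round(r[0]+r[1]+(r[2],),1),"hi mean",hi[:,:2].mean(0).round(3),np.percentile(q[:,2],[2,50,98]).round(4))
# clutter coordinates in top view
d=dict(np.load("top0.npz"))
for nm,u,v,h in[("openjar",511,272,.03),("opendish",436,333,.01),("tally",430,181,.02),("timer",605,320,.02),("pink1",482,198,.03),("pink2",536,208,.03),("turq",503,407,.016)]: print(nm,ray(d,(u/1.5,v/1.5),h).round(3))
cv2.imwrite("pics/crop.png",cv2.resize(d["pixels"][110:290,60:430,::-1],None,fx=2.1,fy=2.1,interpolation=3))
E
```

```text
top red [222, 199, 22, 21, 354] ztop 0.021 ptmean [ 0.4755 -0.041 ] raymid [ 0.476  -0.0401] ext [0.095 0.059]
top red [328, 223, 14, 14, 150] ztop 0.019 ptmean [ 0.433  -0.2686] raymid [ 0.4333 -0.2704] ext [0.044 0.211]
top black [282, 116, 11, 7, 61] ztop 0.026 ptmean [ 0.6869 -0.1624] raymid [ 0.6869 -0.1627] ext [0.015 0.024]
top black [272, 123, 23, 9, 58] ztop 0.013 ptmean [ 0.6728 -0.153 ] raymid [ 0.6729 -0.1535] ext [0.015 0.05 ]
top black [311, 132, 14, 13, 89] ztop 0.037 ptmean [ 0.6427 -0.2291] raymid [ 0.6453 -0.2322] ext [0.011 0.018]
top black [502, 132, 10, 47, 265] ztop 0.026 ptmean [ 0.6388 -0.6652] raymid [ 0.6331 -0.6669] ext [0.257 0.604]
top black [230, 135, 25, 31, 639] ztop 0.068 ptmean [ 0.607  -0.0601] raymid [ 0.6082 -0.0601] ext [0.232 0.053]
top black [346, 135, 14, 15, 103] ztop 0.041 ptmean [ 0.633  -0.3074] raymid [ 0.6347 -0.3092] ext [0.021 0.016]
top black [92, 138, 23, 23, 107] ztop 0.022 ptmean [0.6117 0.2776] raymid [0.6117 0.2764] ext [0.049 0.021]
top black [104, 149, 31, 59, 205] ztop 0.021 ptmean [0.5434 0.2239] raymid [0.5432 0.2236] ext [0
[... 877 characters left out ...]
cene black [209, 177, 12, 12, 115] ztop 0.053 ptmean [ 0.5898 -0.1738] raymid [ 0.5912 -0.1728] ext [0.028 0.028]
scene black [233, 195, 20, 19, 328] ztop 0.067 ptmean [ 0.6138 -0.0567] raymid [ 0.614  -0.0565] ext [0.553 0.481]
scene black [191, 210, 7, 5, 20] ztop 0.026 ptmean [ 0.6886 -0.1623] raymid [ 0.6897 -0.1614] ext [0.008 0.02 ]
scene black [498, 302, 14, 53, 518] ztop 0.098 ptmean [0.5512 0.567 ] raymid [0.5592 0.569 ] ext [0.625 0.192]
scene carrier [758.8 324.1 737.4 229.9  28.1] hi mean [0.594 0.262] [0.0021 0.0062 0.0258]
openjar [ 0.541 -0.283]
opendish [ 0.449 -0.173]
tally [ 0.685 -0.163]
timer [ 0.472 -0.426]
pink1 [ 0.656 -0.241]
pink2 [ 0.641 -0.323]
turq [ 0.341 -0.271]
```

View pics/crop.png

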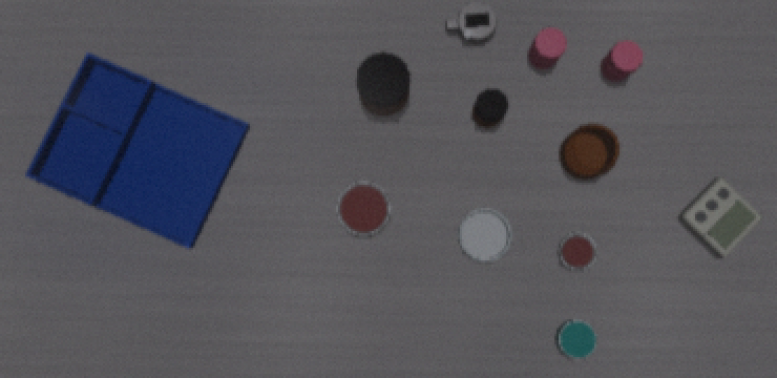

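The crop confirms the choice: two black-capped jars, with caps at crop (384,80) and (490,105), and two red-agar dishes at (363,209) and (577,251). Next I move over the carrier for a wrist view.

Emit:
servo_tool(
  rows=[
    [-390,-300,-120,0,0,0,0],
    [-390,-300,-120,0,0,0,0],
    [-390,-300,-120,0,0,0,0],
    [-390,-300,-120,0,0,0,0],
    [-390,-300,-120,0,0,0,0],
    [-390,-300,-120,0,0,0,0],
    [-390,-300,-120,0,0,0,0],
    [-390,-300,-120,0,0,0,0],
    [-390,-300,-120,0,0,0,0],
    [-390,-300,-120,0,0,0,0],
    [-390,-300,-120,0,0,0,0],
    [-390,-300,-120,0,0,0,0],
  ],
  squeeze=30,
)

```text
t: 1.3
position: [0.5, 0.1574, 0.3513]
eef_rot: [[-0.91, 0.414, 0.0], [0.414, 0.91, 0.0], [-0.0, 0.0, -1.0]]
contact_force: [-0.7, 0.6, 0.5]
opening: 0.999
finger_force: 0.0
```

Run:
```python
from station import env
from h import *
s=env.read_state(); print(s["position"],s["eef_rot"])
d=env.snapshot("wrist"); np.savez("w0.npz",**d); print(np.round(d["pose"],3),d["vertical_fov"])
cv2.imwrite("pics/w0.png",d["pixels"][:,:,::-1])
for D,n in((d,"w"),(dict(np.load("top0.npz")),"top")):
    P=pts(D); m=masks(D)["blue"]&(P[...,2]<.035)&(P[...,2]>-.005)&(D["range_z"]>0)
    m=cv2.morphologyEx(m.astype(np.uint8),cv2.MORPH_CLOSE,np.ones((9,9))); c=max(cv2.findContours(m,0,1)[0],key=cv2.contourArea)
    m2=np.zeros_like(m); cv2.drawContours(m2,[c],-1,1,-1); q=P[(m2>0)&(P[...,2]<.03)&(P[...,2]>0.001)]
    print(n,len(q),cv2.minAreaRect((q[:,:2]*1000).astype(np.float32)), q[:,:2].mean(0))
```

```text
[0.49995871 0.15735171 0.35134375] [[-9.10332308e-01  4.13878097e-01  9.64169658e-05]
 [ 4.13878104e-01  9.10332307e-01  7.05527569e-05]
 [-5.85712382e-05  1.04131325e-04 -9.99999993e-01]]
[[ 0.414  0.861  0.296  0.424]
 [ 0.91  -0.392 -0.135  0.191]
 [-0.     0.325 -0.946  0.494]
 [ 0.     0.     0.     1.   ]] 63.89226196592971
w 11617 ((537.5008544921875, 206.08059692382812), (192.3326873779297, 149.13482666015625), 67.22505187988281) [0.53700913 0.20922497]
top 5418 ((537.0722045898438, 207.0364990234375), (193.62062072753906, 147.73045349121094), 67.17073822021484) [0.53814407 0.21084374]
```

View pics/w0.png

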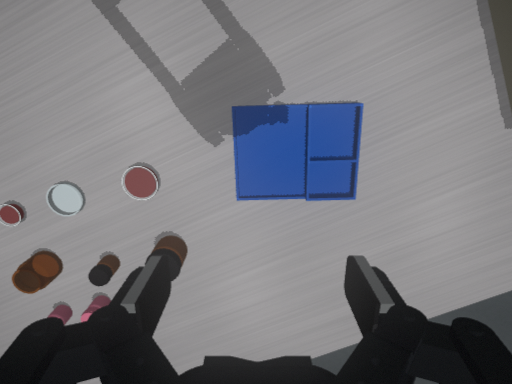

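Wrist view: the carrier spans (233,103)–(362,200), with the large pocket at upper right, the small pocket at lower right and the bay on the left. The red dishes are at (140,182) and (10,214). The carrier is at (0.537, 0.2065) with its y axis at 67.2°, and the measured size matches. Next is the large dish.

Emit:
servo_tool(
  rows=[
    [-60,-190,150,0,0,-0.029,0],
    [-60,-190,150,0,0,-0.029,0],
    [-60,-190,150,0,0,-0.029,0],
    [-60,-190,150,0,0,-0.029,0],
    [-60,-190,150,0,0,-0.029,0],
    [-60,-190,150,0,0,-0.029,0],
    [-60,-190,150,0,0,-0.029,0],
    [-60,-190,150,0,0,-0.029,0],
  ],
)

```text
t: 2.15
position: [0.4763, -0.0378, 0.2017]
eef_rot: [[-0.924, 0.383, 0.0], [0.383, 0.924, 0.0], [-0.0, 0.0, -1.0]]
contact_force: [-0.2, 0.1, -0.2]
opening: 0.999
finger_force: 0.0
```

```bash
cat > look.py <<'E'
from station import env
from h import *
import sys
# usage: look.py file
TOP=dict(red=.018,black=None)
s=env.read_state(); print("t",s["t"],np.round(s["position"],4))
d=env.snapshot("wrist"); np.savez(sys.argv[1]+".npz",**d); cv2.imwrite(f"pics/{sys.argv[1]}.png",d["pixels"][:,:,::-1])
P=pts(d); M=masks(d); M["black"]=M["black"]&(P[...,2]>.03)&(P[...,2]<.075)
for c in("red","black"):
    k,L,st,ce=cv2.connectedComponentsWithStats(M[c].astype(np.uint8))
    for i in range(1,k):
        if st[i,4]<80: continue
        q=P[L==i]; zt=np.percentile(q[:,2],80)
        if zt>.1: continue
        t=q[abs(q[:,2]-zt)<.005]
        if c=="red":
            mu=ce[i]; xy=ray(d,mu,.014)   # agar centroid
        else:
            (x,y),r=cv2.minEnclosingCircle((t[:,:2]*1000).astype(np.float32)); xy=np.array([x,y])/1000; print("r",r)
        print(c,st[i].tolist(),"zt %.3f"%zt,"xy",xy.round(4),"mean",t[:,:2].mean(0).round(4),"delta",delta(s,[*xy,.003],np.radians(67.2)))
E
python3 look.py w1
```

```text
t 2.15 [ 0.4763 -0.0378  0.2017]
red [232, 147, 45, 45, 1562] zt 0.018 xy [ 0.4757 -0.0416] mean [ 0.475  -0.0412] delta (array([ -0.8,  -3.8, 198.7]), array([0.   , 0.   , 0.005]))
red [42, 198, 28, 26, 540] zt 0.016 xy [ 0.4332 -0.2727] mean [ 0.4331 -0.2714] delta (array([ -50.2, -233.6,  198.6]), array([0.   , 0.   , 0.005]))
r 28.332002639770508
black [259, 268, 51, 50, 2027] zt 0.065 xy [ 0.6081 -0.0615] mean [ 0.6064 -0.061 ] delta (array([-130.8,   28.6,  198.7]), array([0.   , 0.   , 0.005]))
r 17.658266067504883
black [169, 286, 31, 32, 764] zt 0.050 xy [ 0.5859 -0.1763] mean [ 0.5846 -0.1753] delta (array([-154.2,  -86. ,  198.7]), array([0.   , 0.   , 0.005]))
r 15.882967948913574
black [63, 302, 27, 19, 111] zt 0.048 xy [ 0.5456 -0.2959] mean [ 0.5452 -0.302 ] delta (array([-162.9, -211.9,  198.7]), array([0.   , 0.   , 0.005]))
```

View pics/w1.png

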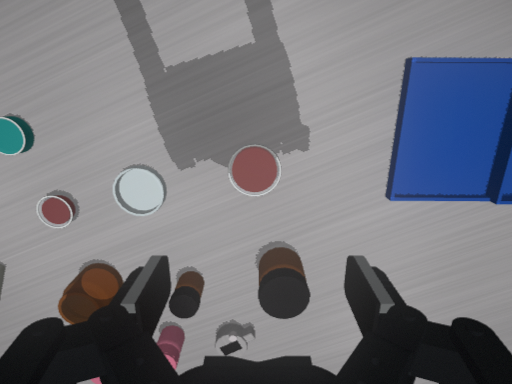

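Wrist view: the large dish is at (254,170), the small dish at (56,210), and the jar caps at (284,290) and (185,302). I descend on the large dish and close.

Emit:
servo_tool(
  rows=[
    [-1,-3.5,50,0,0,0,0],
    [-1,-3.5,100,0,0,0,0],
    [-1,-3.5,150,0,0,0,0],
    [-1,-3.5,180,0,0,0,0],
    [-1,-3.5,199,0,0,0,0],
    [-1,-3.5,199,0,0,0,0],
    [-1,-3.5,199,0,0,0,120],
    [-1,-3.5,199,0,0,0,120],
    [-1,-3.5,199,0,0,0,120],
    [-1,-3.5,199,0,0,0,120],
    [-1,-3.5,199,0,0,0,120],
    [-1,-3.5,199,0,0,0,120],
  ],
  squeeze=25,
)

```text
t: 3.4
position: [0.4767, -0.0426, 0.004]
eef_rot: [[-0.923, 0.384, 0.003], [0.384, 0.923, -0.0], [-0.003, 0.001, -1.0]]
contact_force: [0.0, 5.2, 5.9]
opening: 0.666
finger_force: 25.3
```

Emit:
servo_tool(
  rows=[
    [0,0,-20,0,0,0,120],
    [0,0,-60,0,0,0,120],
    [0,0,-100,0,0,0,120],
    [20,110,-100,0,0,0,120],
    [40,214,-100,0,0,0,120],
    [40,214,-100,0,0,0,120],
    [40,214,-100,0,0,0,120],
    [40,214,-100,0,0,0,120],
    [40,214,-100,0,0,0,120],
    [40,214,-100,0,0,0,120],
  ],
)

```text
t: 4.4
position: [0.5208, 0.1701, 0.1031]
eef_rot: [[-0.923, 0.384, 0.001], [0.384, 0.923, 0.0], [-0.001, 0.0, -1.0]]
contact_force: [0.0, 0.0, -0.3]
opening: 0.665
finger_force: 27.4
```

```bash
cat > where.py <<'E'
from station import env
from h import *
import sys
s=env.read_state(); print("t",s["t"],np.round(s["position"],4),s["opening"])
C=np.array([.5373,.2065]);a=np.radians(67.2);ey=np.array([np.cos(a),np.sin(a)]);ex=np.array([ey[1],-ey[0]])
for n,(x,y) in dict(LP=(-.031,.057),SP=(.042,.057),BAY=(0,-.038)).items():
    p=C+x*ex+y*ey; print(n,p.round(4),*delta(s,[*p,.01],a))
for n,p in dict(LD=(.4755,-.0413),SD=(.4332,-.272),LJ=(.6075,-.0612),SJ=(.5855,-.176)).items(): print(n,*delta(s,[*p,.0],a))
E
python3 where.py
```

```text
t 4.4 [0.5208 0.1701 0.1031] 0.6653916833182305
LP [0.5308 0.2711] [29.6 97.1 93.2] [0.    0.001 0.004]
SP [0.5981 0.2428] [-43.4  96.7  93.2] [0.    0.001 0.004]
BAY [0.5226 0.1715] [-1.   1.9 93.1] [0.    0.001 0.004]
LD [ -39.2 -212.6  103.1] [0.    0.001 0.004]
SD [ -88.6 -441.9  103. ] [0.    0.001 0.004]
LJ [-168.7 -180.4  103.2] [0.    0.001 0.004]
SJ [-192.4 -294.8  103.2] [0.    0.001 0.004]
```

Emit:
servo_tool(
  rows=[
    [-1,2,40,0,0,0,120],
    [-1,2,75,0,0,0,120],
    [-1,2,88,0,0,0,120],
    [-1,2,93,0,0,0,120],
    [-1,2,93,0,0,0,120],
    [-1,2,93,0,0,0,120],
    [-1,2,93,0,0,0,55],
    [-1,2,93,0,0,0,55],
    [-1,2,93,0,0,0,55],
    [-1,2,93,0,0,0,55],
    [-1,2,60,0,0,0,55],
    [-1,2,0,0,0,0,55],
  ],
)

```text
t: 5.6
position: [0.5207, 0.1711, 0.091]
eef_rot: [[-0.923, 0.385, -0.005], [0.385, 0.923, -0.001], [0.004, -0.003, -1.0]]
contact_force: [1.4, 0.1, 0.2]
opening: 0.783
finger_force: 0.0
```

```bash
python3 where.py; python3 look.py w2|grep -v black
```

```text
t 5.6 [0.5207 0.1711 0.091 ] 0.7832497485277923
LP [0.5308 0.2711] [28.8 96.5 80.9] [-0.003 -0.004  0.003]
SP [0.5981 0.2428] [-44.2  96.2  80.5] [-0.003 -0.004  0.003]
BAY [0.5226 0.1715] [-1.9  1.4 81. ] [-0.003 -0.004  0.003]
LD [ -40.4 -213.1   91.6] [-0.003 -0.004  0.003]
SD [ -90.1 -442.3   92.1] [-0.003 -0.004  0.003]
LJ [-169.9 -180.7   90.9] [-0.003 -0.004  0.003]
SJ [-193.7 -295.1   91.2] [-0.003 -0.004  0.003]
t 5.6 [0.5207 0.1711 0.091 ]
red [227, 176, 65, 64, 3293] zt 0.023 xy [0.5232 0.171 ] mean [0.5203 0.1721] delta (array([-2.7,  1.1, 88. ]), array([-0.003, -0.004,  0.003]))
```

View pics/w2.png

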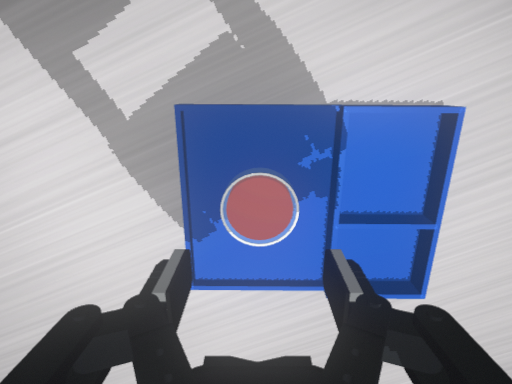

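Wrist view: the large dish lies flat in the bay, centred near (259,209), with its top at 23 mm as expected. Next is the small dish.

Emit:
servo_tool(
  rows=[
    [-20,-50,-20,0,0,0,55],
    [-90,-442,-20,0,0,0,85],
    [-90,-442,-20,0,0,0,85],
    [-90,-442,-20,0,0,0,85],
    [-90,-442,-20,0,0,0,85],
    [-90,-442,-20,0,0,0,85],
    [-90,-442,-20,0,0,0,85],
    [-90,-442,-20,0,0,0,85],
    [-90,-442,-20,0,0,0,85],
    [-90,-442,-20,0,0,0,85],
    [-90,-442,-20,0,0,0,85],
    [-90,-442,-20,0,0,0,85],
  ],
)

```text
t: 6.85
position: [0.4355, -0.2702, 0.1122]
eef_rot: [[-0.923, 0.385, -0.0], [0.385, 0.923, 0.001], [0.001, 0.0, -1.0]]
contact_force: [0.3, 0.3, -1.4]
opening: 0.67
finger_force: 0.0
```

```bash
python3 look.py w3|grep -v black; python3 where.py
```

```text
t 6.85 [ 0.4355 -0.2702  0.1122]
red [234, 175, 38, 37, 1125] zt 0.016 xy [ 0.4324 -0.2733] mean [ 0.432  -0.2731] delta (array([  1.6,  -4.1, 109.2]), array([ 0.   , -0.001,  0.003]))
r 7.036630630493164
r 12.325231552124023
r 14.532140731811523
t 6.9 [ 0.4357 -0.2698  0.1123] 0.6685534232140091
LP [0.5308 0.2711] [119.7 535.9 102.5] [ 0.    -0.001  0.004]
SP [0.5981 0.2428] [ 46.7 535.6 102.4] [ 0.    -0.001  0.004]
BAY [0.5226 0.1715] [ 89.1 440.8 102.4] [ 0.    -0.001  0.004]
LD [ 50.9 226.3 112.3] [ 0.    -0.001  0.004]
SD [  1.5  -3.  112.3] [ 0.    -0.001  0.004]
LJ [-78.6 258.6 112.3] [ 0.    -0.001  0.004]
SJ [-102.3  144.1  112.2] [ 0.    -0.001  0.004]
```

Emit:
servo_tool(
  rows=[
    [1.5,-4,40,0,0,0,85],
    [1.5,-4,75,0,0,0,85],
    [1.5,-4,95,0,0,0,85],
    [1.5,-4,104,0,0,0,85],
    [1.5,-4,104,0,0,0,85],
    [1.5,-4,104,0,0,0,160],
    [1.5,-4,104,0,0,0,160],
    [1.5,-4,104,0,0,0,160],
    [1.5,-4,104,0,0,0,160],
    [1.5,-4,104,0,0,0,160],
    [1.5,-4,104,0,0,0,160],
  ],
  squeeze=25,
)

```text
t: 8.0
position: [0.4334, -0.2743, 0.0094]
eef_rot: [[-0.923, 0.385, 0.002], [0.385, 0.923, -0.001], [-0.002, -0.0, -1.0]]
contact_force: [0.9, 4.6, 9.6]
opening: 0.444
finger_force: 25.6
```

Emit:
servo_tool(
  rows=[
    [0,0,-20,0,0,0,160],
    [0,0,-70,0,0,0,160],
    [0,0,-120,0,0,0,160],
    [89,445,-120,0,0,0,160],
    [89,445,-120,0,0,0,160],
    [89,445,-120,0,0,0,160],
    [89,445,-120,0,0,0,160],
    [89,445,-120,0,0,0,160],
    [89,445,-120,0,0,0,160],
    [89,445,-120,0,0,0,160],
    [89,445,-120,0,0,0,160],
    [89,445,-120,0,0,0,160],
  ],
)

```text
t: 9.2
position: [0.5213, 0.1693, 0.1292]
eef_rot: [[-0.923, 0.385, 0.001], [0.385, 0.923, 0.0], [-0.001, 0.001, -1.0]]
contact_force: [2.1, 0.0, -0.1]
opening: 0.444
finger_force: 25.3
```

Emit:
servo_tool(
  rows=[
    [0,0,0,0,0,0,160],
    [0,0,0,0,0,0,160],
    [0,0,0,0,0,0,160],
  ],
)

```text
t: 9.5
position: [0.5208, 0.1665, 0.1286]
eef_rot: [[-0.923, 0.385, 0.0], [0.385, 0.923, -0.0], [-0.0, -0.0, -1.0]]
contact_force: [0.8, -0.3, 0.4]
opening: 0.445
finger_force: 25.4
```

```bash
python3 where.py; python3 look.py w4|grep -v black
```

```text
t 9.5 [0.5208 0.1665 0.1286] 0.4452261893555238
LP [0.5308 0.2711] [ 31.  100.4 118.6] [-0.     0.     0.003]
SP [0.5981 0.2428] [-42.  100.2 118.6] [-0.     0.     0.003]
BAY [0.5226 0.1715] [  0.3   5.3 118.6] [-0.     0.     0.003]
LD [ -38.1 -209.2  128.6] [-0.     0.     0.003]
SD [ -87.9 -438.4  128.6] [-0.     0.     0.003]
LJ [-167.6 -176.8  128.6] [-0.     0.     0.003]
SJ [-191.5 -291.2  128.6] [-0.     0.     0.003]
t 9.5 [0.5208 0.1665 0.1286]
red [236, 162, 56, 56, 2519] zt 0.023 xy [0.523  0.1711] mean [0.5203 0.172 ] delta (array([ -0.3,   5.1, 125.6]), array([-0.   ,  0.   ,  0.003]))
r 9.683913230895996
```

View pics/w4.png

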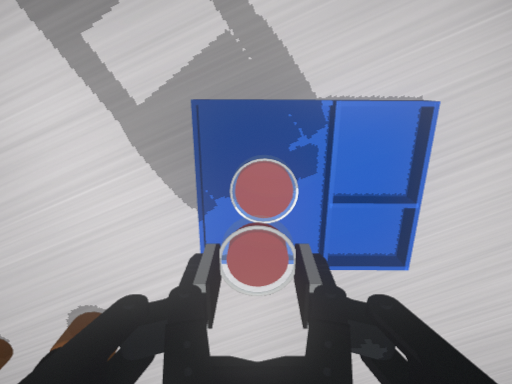

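Wrist view: the small dish is held level at (257,260), and the large dish in the bay is at (264,190). I lower the small dish onto the large one.

Emit:
servo_tool(
  rows=[
    [1,5,40,0,0,0,160],
    [1,5,75,0,0,0,160],
    [1,5,90,0,0,0,160],
    [1,5,95.5,0,0,0,160],
    [1,5,95.5,0,0,0,160],
    [1,5,95.5,0,0,0,160],
    [1,5,95.5,0,0,0,105],
    [1,5,95.5,0,0,0,105],
    [1,5,95.5,0,0,0,105],
    [1,5,95.5,0,0,0,105],
    [1,5,60,0,0,0,105],
    [1,5,0,0,0,0,105],
  ],
)

```text
t: 10.75
position: [0.5202, 0.1716, 0.1173]
eef_rot: [[-0.923, 0.385, -0.005], [0.385, 0.923, -0.001], [0.004, -0.003, -1.0]]
contact_force: [1.4, 0.7, 0.3]
opening: 0.588
finger_force: 0.0
```

```bash
python3 where.py; python3 look.py w5|grep -v black
```

```text
t 10.75 [0.5202 0.1716 0.1173] 0.5875101388149689
LP [0.5308 0.2711] [ 28.   96.2 107.1] [-0.003 -0.004  0.003]
SP [0.5981 0.2428] [-45.   95.9 106.8] [-0.003 -0.004  0.003]
BAY [0.5226 0.1715] [ -2.7   1.1 107.2] [-0.003 -0.004  0.003]
LD [ -41.1 -213.4  117.8] [-0.003 -0.004  0.003]
SD [ -90.7 -442.6  118.3] [-0.003 -0.004  0.003]
LJ [-170.6 -181.   117.1] [-0.003 -0.004  0.003]
SJ [-194.4 -295.4  117.4] [-0.003 -0.004  0.003]
t 10.75 [0.5202 0.1716 0.1173]
red [230, 168, 58, 40, 766] zt 0.024 xy [0.5104 0.1764] mean [0.5079 0.1772] delta (array([ 10.5,   0.9, 114.3]), array([-0.003, -0.004,  0.003]))
red [238, 184, 42, 40, 1343] zt 0.039 xy [0.529  0.1685] mean [0.5206 0.1719] delta (array([ -9.8,   0.8, 114.2]), array([-0.003, -0.004,  0.003]))
```

View pics/w5.png

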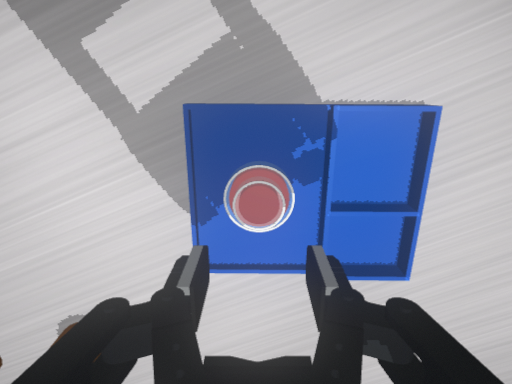

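Wrist view: the small dish sits concentric on the large one at (259,203), with its top at 39 mm as expected. Next is the large jar.

Emit:
servo_tool(
  rows=[
    [-20,-20,-30,0,0,0,0],
    [-170,-181,-30,0,0,0,0],
    [-170,-181,-30,0,0,0,0],
    [-170,-181,-30,0,0,0,0],
    [-170,-181,-30,0,0,0,0],
    [-170,-181,-30,0,0,0,0],
    [-170,-181,-30,0,0,0,0],
    [-170,-181,-30,0,0,0,0],
    [-170,-181,-30,0,0,0,0],
    [-170,-181,-30,0,0,0,0],
  ],
)

```text
t: 11.8
position: [0.609, -0.059, 0.1484]
eef_rot: [[-0.924, 0.383, -0.0], [0.383, 0.924, 0.0], [0.0, 0.0, -1.0]]
contact_force: [0.5, 0.3, 0.7]
opening: 1.0
finger_force: 0.0
```

```bash
python3 look.py w6|grep -v red; python3 where.py
```

```text
t 11.8 [ 0.609  -0.059   0.1484]
r 28.135658264160156
black [219, 163, 71, 71, 3839] zt 0.066 xy [ 0.6082 -0.0614] mean [ 0.6073 -0.0609] delta (array([ -0.2,  -2.5, 145.4]), array([ 0.   , -0.   ,  0.005]))
r 17.237749099731445
black [102, 197, 45, 42, 1396] zt 0.050 xy [ 0.5865 -0.1758] mean [ 0.5858 -0.175 ] delta (array([ -24. , -116.5,  145.3]), array([ 0.   , -0.   ,  0.005]))
r 12.271822929382324
black [0, 214, 15, 27, 151] zt 0.055 xy [ 0.5517 -0.2675] mean [ 0.5542 -0.2659] delta (array([ -27.1, -214.5,  145.3]), array([ 0.   , -0.   ,  0.005]))
t 11.85 [ 0.6091 -0.0591  0.1484] 1.0032070629351355
LP [0.5308 0.2711] [198.8 275.  138.4] [ 0.    -0.     0.005]
SP [0.5981 0.2428] [125.8 274.7 138.4] [ 0.    -0.     0.005]
BAY [0.5226 0.1715] [168.2 179.9 138.4] [ 0.    -0.     0.005]
LD [130.2 -34.7 148.4] [ 0.    -0.     0.005]
SD [  80.8 -264.   148.4] [ 0.    -0.     0.005]
LJ [  0.6  -2.5 148.4] [ 0.    -0.     0.005]
SJ [ -23.  -117.   148.4] [ 0.    -0.     0.005]
```

Emit:
servo_tool(
  rows=[
    [0,-2.5,40,0,0,0,0],
    [0,-2.5,80,0,0,0,0],
    [0,-2.5,110,0,0,0,0],
    [0,-2.5,121,0,0,0,0],
    [0,-2.5,121,0,0,0,0],
    [0,-2.5,121,0,0,0,130],
    [0,-2.5,121,0,0,0,130],
    [0,-2.5,121,0,0,0,130],
    [0,-2.5,121,0,0,0,130],
    [0,-2.5,121,0,0,0,130],
    [0,-2.5,121,0,0,0,130],
    [0,-2.5,121,0,0,0,130],
  ],
  squeeze=50,
)

```text
t: 13.05
position: [0.6096, -0.0627, 0.0293]
eef_rot: [[-0.923, 0.385, 0.003], [0.385, 0.923, -0.0], [-0.003, 0.001, -1.0]]
contact_force: [-1.1, 1.7, 9.0]
opening: 0.64
finger_force: 51.3
```

Emit:
servo_tool(
  rows=[
    [0,0,-20,0,0,0,130],
    [0,0,-50,0,0,0,130],
    [0,0,-90,0,0,0,130],
    [0,0,-120,0,0,0,130],
    [198,277,-120,0,0,0,130],
    [198,277,-120,0,0,0,130],
    [198,277,-120,0,0,0,130],
    [198,277,-120,0,0,0,130],
    [198,277,-120,0,0,0,130],
    [198,277,-120,0,0,0,130],
    [198,277,-120,0,0,0,130],
    [198,277,-120,0,0,0,130],
  ],
)

```text
t: 14.25
position: [0.5313, 0.2739, 0.1487]
eef_rot: [[-0.925, 0.381, 0.002], [0.381, 0.925, 0.002], [-0.001, 0.002, -1.0]]
contact_force: [1.6, -0.9, -1.6]
opening: 0.647
finger_force: 53.7
```

Emit:
servo_tool(
  rows=[
    [0,0,0,0,0,0,130],
    [0,0,0,0,0,0,130],
    [0,0,0,0,0,0,130],
  ],
)

```text
t: 14.55
position: [0.5326, 0.2681, 0.1477]
eef_rot: [[-0.923, 0.386, 0.0], [0.386, 0.923, 0.0], [-0.0, 0.0, -1.0]]
contact_force: [1.3, 0.5, -1.3]
opening: 0.641
finger_force: 53.7
```

```bash
python3 where.py; python3 look.py w7
```

```text
t 14.55 [0.5326 0.2681 0.1477] 0.64106372855109
LP [0.5308 0.2711] [  2.8   2.  137.7] [0.    0.    0.002]
SP [0.5981 0.2428] [-70.2   1.9 137.7] [0.    0.    0.002]
BAY [0.5226 0.1715] [-28.  -93.  137.7] [0.    0.    0.002]
LD [ -66.7 -307.5  147.7] [0.    0.    0.002]
SD [-116.7 -536.7  147.6] [0.    0.    0.002]
LJ [-196.2 -274.9  147.7] [0.    0.    0.002]
SJ [-220.2 -389.3  147.7] [0.    0.    0.002]
t 14.55 [0.5326 0.2681 0.1477]
red [135, 188, 52, 46, 702] zt 0.028 xy [0.5177 0.1803] mean [0.5149 0.185 ] delta (array([-20.2, -86.8, 144.7]), array([0.   , 0.   , 0.002]))
red [136, 202, 37, 34, 945] zt 0.039 xy [0.5275 0.1608] mean [0.5212 0.173 ] delta (array([ -36.7, -101. ,  144.7]), array([0.   , 0.   , 0.002]))
```

View pics/w7.png

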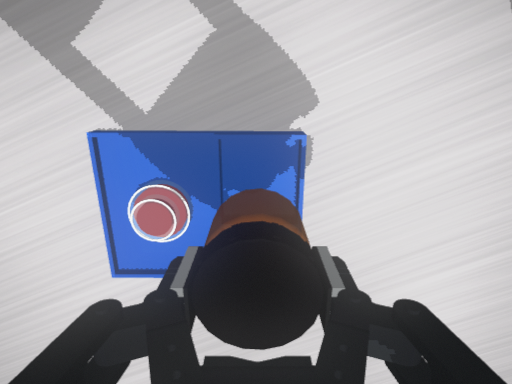

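Wrist view: the large jar is held upright at (257,285) over the pockets, and the dish stack at (155,215) is undisturbed. I lower it into the large pocket.

Emit:
servo_tool(
  rows=[
    [1,2,40,0,0,0,130],
    [1,2,75,0,0,0,130],
    [1,2,100,0,0,0,130],
    [1,2,109,0,0,0,130],
    [1,2,113,0,0,0,130],
    [1,2,113,0,0,0,130],
    [1,2,113,0,0,0,130],
    [1,2,113,0,0,0,40],
    [1,2,113,0,0,0,40],
    [1,2,113,0,0,0,40],
    [1,2,113,0,0,0,40],
  ],
)

```text
t: 15.7
position: [0.5321, 0.2715, 0.0345]
eef_rot: [[-0.923, 0.385, 0.0], [0.385, 0.923, 0.0], [-0.0, 0.0, -1.0]]
contact_force: [0.0, 0.0, -1.1]
opening: 0.843
finger_force: 0.0
```

Emit:
servo_tool(
  rows=[
    [0,0,-30,0,0,0,40],
    [0,0,-80,0,0,0,40],
    [0,0,-115,0,0,0,40],
    [-50,-50,-115,0,0,0,40],
    [-220,-391,-115,0,0,0,70],
    [-220,-391,-115,0,0,0,70],
    [-220,-391,-115,0,0,0,70],
    [-220,-391,-115,0,0,0,70],
    [-220,-391,-115,0,0,0,70],
    [-220,-391,-115,0,0,0,70],
    [-220,-391,-115,0,0,0,70],
    [-220,-391,-115,0,0,0,70],
  ],
)

```text
t: 16.9
position: [0.5844, -0.1755, 0.1494]
eef_rot: [[-0.923, 0.385, 0.0], [0.385, 0.923, -0.0], [-0.0, 0.0, -1.0]]
contact_force: [0.7, 1.0, 0.1]
opening: 0.726
finger_force: 0.0
```

Emit:
servo_tool(
  rows=[
    [0,0,0,0,0,0,70],
    [0,0,0,0,0,0,70],
    [0,0,0,0,0,0,70],
  ],
)

```text
t: 17.2
position: [0.5843, -0.1727, 0.1492]
eef_rot: [[-0.923, 0.384, -0.0], [0.384, 0.923, 0.0], [0.001, 0.0, -1.0]]
contact_force: [0.1, 0.1, -0.4]
opening: 0.728
finger_force: 0.0
```

```bash
python3 where.py;  python3 look.py w8
```

```text
t 17.2 [ 0.5843 -0.1727  0.1492] 0.7278464561384537
LP [0.5308 0.2711] [220.  389.1 139.4] [ 0.    -0.001  0.003]
SP [0.5981 0.2428] [147.  388.8 139.3] [ 0.    -0.001  0.003]
BAY [0.5226 0.1715] [189.3 294.  139.3] [ 0.    -0.001  0.003]
LD [150.9  79.5 149.3] [ 0.    -0.001  0.003]
SD [ 101.3 -149.8  149.2] [ 0.    -0.001  0.003]
LJ [ 21.4 111.8 149.2] [ 0.    -0.001  0.003]
SJ [ -2.4  -2.6 149.2] [ 0.    -0.001  0.003]
t 17.2 [ 0.5843 -0.1727  0.1492]
r 17.35604476928711
black [235, 174, 39, 43, 1317] zt 0.050 xy [ 0.5858 -0.177 ] mean [ 0.5853 -0.1765] delta (array([ -3.1,  -3.4, 146.2]), array([ 0.   , -0.001,  0.003]))
```

View pics/w8.png

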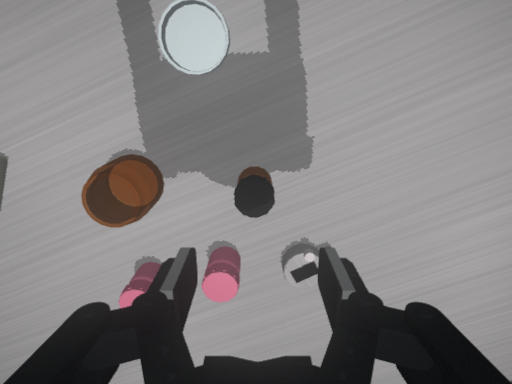

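Wrist view: the small black-capped jar is at (254,195). The pink ones at (221,275) and (140,290) and the open jar at (123,190) are clear of the fingers. I descend.

Emit:
servo_tool(
  rows=[
    [-3,-3.5,40,0,0,0,70],
    [-3,-3.5,80,0,0,0,70],
    [-3,-3.5,112,0,0,0,70],
    [-3,-3.5,124,0,0,0,70],
    [-3,-3.5,124,0,0,0,70],
    [-3,-3.5,124,0,0,0,180],
    [-3,-3.5,124,0,0,0,180],
    [-3,-3.5,124,0,0,0,180],
    [-3,-3.5,124,0,0,0,180],
    [-3,-3.5,124,0,0,0,180],
    [-3,-3.5,124,0,0,0,180],
    [-3,-3.5,124,0,0,0,180],
  ],
  squeeze=35,
)

```text
t: 18.45
position: [0.5873, -0.178, 0.0271]
eef_rot: [[-0.923, 0.385, 0.003], [0.385, 0.923, -0.001], [-0.003, 0.0, -1.0]]
contact_force: [0.4, 3.4, 9.5]
opening: 0.384
finger_force: 34.5
```

Emit:
servo_tool(
  rows=[
    [0,0,-20,0,0,0,180],
    [0,0,-50,0,0,0,180],
    [0,0,-90,0,0,0,180],
    [0,0,-130,0,0,0,180],
    [148,392,-130,0,0,0,180],
    [148,392,-130,0,0,0,180],
    [148,392,-130,0,0,0,180],
    [148,392,-130,0,0,0,180],
    [148,392,-130,0,0,0,180],
    [148,392,-130,0,0,0,180],
    [148,392,-130,0,0,0,180],
    [148,392,-130,0,0,0,180],
  ],
)

```text
t: 19.65
position: [0.5996, 0.2241, 0.1566]
eef_rot: [[-0.923, 0.385, 0.002], [0.385, 0.923, 0.0], [-0.001, 0.001, -1.0]]
contact_force: [1.9, -1.1, -0.8]
opening: 0.383
finger_force: 35.0
```

Emit:
servo_tool(
  rows=[
    [0,0,0,0,0,0,180],
    [0,0,0,0,0,0,180],
    [0,0,0,0,0,0,180],
  ],
)

```text
t: 19.95
position: [0.5995, 0.2213, 0.1558]
eef_rot: [[-0.923, 0.385, 0.0], [0.385, 0.923, -0.0], [-0.0, 0.0, -1.0]]
contact_force: [-0.8, -0.4, -0.8]
opening: 0.382
finger_force: 35.2
```

```bash
python3 where.py|head -4;  python3 look.py w9
```

```text
t 19.95 [0.5995 0.2213 0.1558] 0.3821473685501559
LP [0.5308 0.2711] [ 82.6  19.4 145.8] [0.    0.    0.003]
SP [0.5981 0.2428] [  9.6  19.2 145.8] [0.    0.    0.003]
BAY [0.5226 0.1715] [ 51.9 -75.6 145.8] [0.    0.    0.003]
t 19.95 [0.5995 0.2213 0.1558]
red [151, 98, 51, 56, 669] zt 0.024 xy [0.5228 0.1841] mean [0.5231 0.1862] delta (array([ 56.5, -63.9, 152.8]), array([0.   , 0.   , 0.003]))
red [148, 108, 40, 39, 1244] zt 0.039 xy [0.5219 0.1652] mean [0.522  0.1727] delta (array([ 50.1, -81.7, 152.8]), array([0.   , 0.   , 0.003]))
r 27.80586814880371
black [247, 49, 76, 82, 4526] zt 0.071 xy [0.5324 0.2708] mean [0.5317 0.2695] delta (array([ 81.1,  19.8, 152.8]), array([0.   , 0.   , 0.003]))
```

View pics/w9.png

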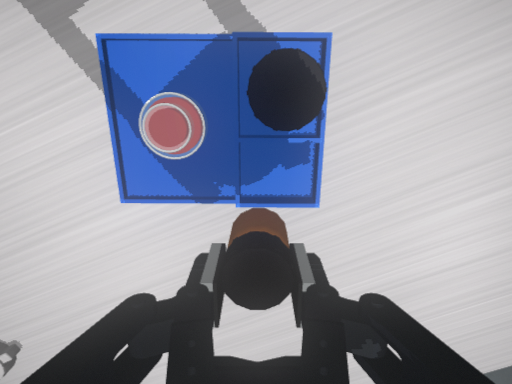

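Wrist view: the large jar stands in its pocket at (287,90), and the small jar is held upright at (258,270). I move the last 20 mm and lower it.

Emit:
servo_tool(
  rows=[
    [7.5,19,0,0,0,0,180],
    [7.5,19,0,0,0,0,180],
    [7.5,19,40,0,0,0,180],
    [7.5,19,80,0,0,0,180],
    [7.5,19,108,0,0,0,180],
    [7.5,19,119,0,0,0,180],
    [7.5,19,123,0,0,0,180],
    [7.5,19,123,0,0,0,180],
    [7.5,19,123,0,0,0,180],
  ],
)

```text
t: 20.9
position: [0.6009, 0.2425, 0.0336]
eef_rot: [[-0.923, 0.385, 0.002], [0.385, 0.923, 0.001], [-0.001, 0.001, -1.0]]
contact_force: [0.1, 0.4, -0.1]
opening: 0.385
finger_force: 35.3
```

Emit:
servo_tool(
  rows=[
    [0,0,0,0,0,0,90],
    [0,0,0,0,0,0,90],
    [0,0,0,0,0,0,90],
    [0,0,0,0,0,0,90],
    [0,0,-30,0,0,0,90],
    [0,0,-80,0,0,0,90],
    [0,0,-130,0,0,0,90],
    [0,-60,-160,0,0,0,90],
    [0,-60,-160,0,0,0,90],
    [0,-60,-160,0,0,0,90],
    [0,-60,-160,0,0,0,90],
  ],
)

```text
t: 22.0
position: [0.5769, 0.187, 0.1919]
eef_rot: [[-0.923, 0.385, -0.0], [0.385, 0.923, 0.0], [0.0, 0.0, -1.0]]
contact_force: [0.2, 1.1, -0.3]
opening: 0.651
finger_force: 0.0
```

```bash
python3 where.py|head -4;  python3 look.py w10
python3 - <<'E'
from station import env
import cv2
cv2.imwrite("pics/top1.png",cv2.resize(env.snapshot("top")["pixels"][:,:,::-1],(768,576)))
E
```

```text
t 22.0 [0.5769 0.187  0.1919] 0.6509826734076432
LP [0.5308 0.2711] [ 74.9  59.8 182. ] [ 0.    -0.     0.002]
SP [0.5981 0.2428] [  1.9  59.7 181.9] [ 0.    -0.     0.002]
BAY [0.5226 0.1715] [ 44.1 -35.3 181.9] [ 0.    -0.     0.002]
t 22.0 [0.5769 0.187  0.1919]
red [200, 105, 47, 49, 379] zt 0.023 xy [0.5178 0.1831] mean [0.5175 0.1839] delta (array([ 53. , -26.4, 188.9]), array([ 0.   , -0.   ,  0.002]))
red [204, 114, 34, 35, 939] zt 0.039 xy [0.5235 0.1683] mean [0.5218 0.1721] delta (array([ 42. , -37.9, 188.9]), array([ 0.   , -0.   ,  0.002]))
r 27.68976402282715
black [293, 67, 72, 67, 3340] zt 0.071 xy [0.5318 0.2706] mean [0.5329 0.2693] delta (array([ 73.8,  59.8, 189. ]), array([ 0.   , -0.   ,  0.002]))
r 15.872175216674805
black [301, 160, 32, 26, 215] zt 0.053 xy [0.5944 0.2411] mean [0.5866 0.2403] delta (array([  4.6,  56.7, 188.9]), array([ 0.   , -0.   ,  0.002]))
```

View pics/w10.png

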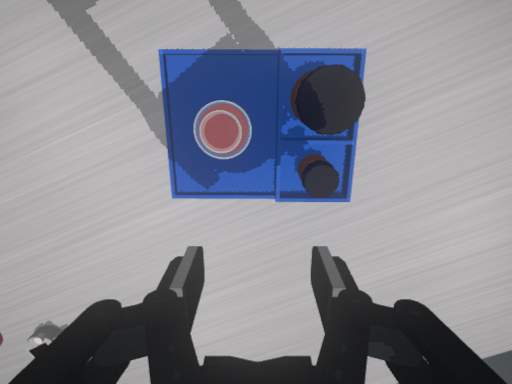

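View pics/top1.png

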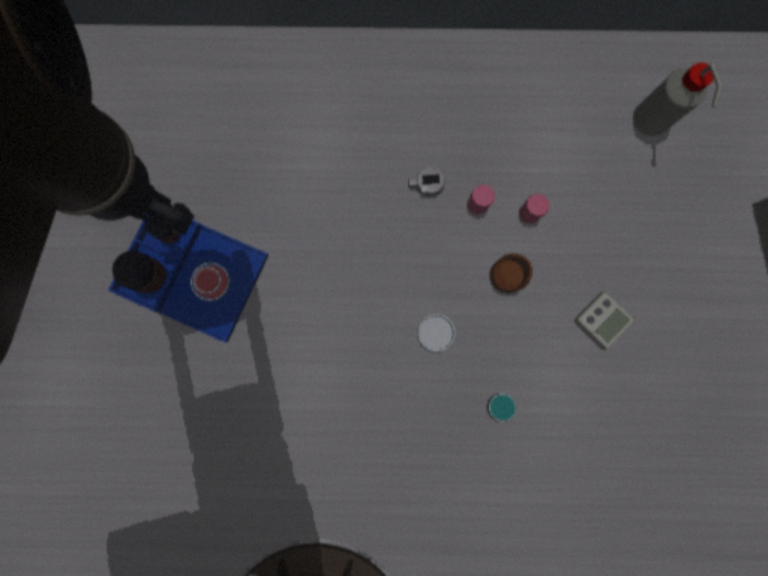

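Both views show the jars upright in their pockets at wrist (331,100) and (320,178), and the dishes stacked at (221,131). The look-alikes and bystanders are where they started, and the gripper is clear, so I hand in.

```bash
python3 -c "
from station import env
print(env.close_job())"
```

```text
the job is handed in; nothing more can be done
None
```

All four samples are packed in the carrier and the job is handed in at about 22 s; the hand-in gave no verdict, but the last pictures show both jars upright in their pockets, the dishes stacked and everything else where it was.

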